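Move the board carrier from the loading stand to the tester

TASK

The board carrier is latched in the dovetail slide of the plain loading stand. Press that stand's catch to release it, slide the carrier out, and slide it into the same kind of dovetail on the tester, grip-bar end last, until the tester's catch clicks up behind it; then let go. Work by feel: press, pull and push gently, never ram or force anything, and leave the other things on the bench alone.

Things in the scene. Friction and masses are not known exactly. Their poses are not given: they have to be found in the camera images.
- carrier: board carrier, about 0.26 kg: dark plate 110 mm long (x), 12 mm thick, a green circuit board on its front half, a bare metal grip bar across its rear. Origin: middle of length and width, at the underside; +x to the nose that enters a slide first, z up. Rear part x -55..+5 mm has dovetail flanks, 60 mm wide below, 46 on top; front part x +5..+55 is a tongue 42 mm wide, underside 5 mm up
- carrier_grip (a point): middle of the grip bar, 37 mm behind the carrier's origin, 25 mm above its underside; axes as the carrier. Bar: 12 mm thick (carrier x -43..-31 mm), 46 mm wide (y), from the plate's top (12 mm) to 38 mm above the underside. The board in front of it begins at carrier x +2, ends at +54, is 62 mm wide, with parts up to 26 mm above the underside
- stand: loading stand, fixed: steel foot 222 x 116 mm with an aluminium dovetail slide, a plain dark block 70 mm high behind it. Origin on the bench under the middle of a latched carrier; +x = sliding-in direction, z up; the mouth is at -x. Two overhanging rails x -55..+5 mm, 12.5 mm above the bed, 0.8 mm free play a side; before them a flared mouth without overhang, x -82..-55 mm, 75 to 62 mm wide
- stand_seat (a point): point on the stand's bed, 45 mm above the bench, where the origin of a latched carrier lies; axes as the stand. The bed reaches from x -84 mm on both sides of the catch. With its origin behind x -62 mm a carrier is free of the rails and can be lifted out, or set down into the mouth: its flanks then rest on the bed there and its tongue lies between the rails
- stand_catch (a joint): stand's catch, one steel piece moving straight down: 0 = up, 0.006 m = fully pressed; spring 2 N at rest, 4 N down, up to 3 N more while it holds a carrier. Its tooth, 24 mm wide, stands 4.5 mm above the bed behind a latched carrier: upright face at x -55, ramp down to x -70 mm. Pressed 5 mm it frees the carrier, which springs 10 mm out, over the tooth; the catch then stays down under it
- stand_pad (a point): centre of the top of the catch's thumb pad at the stand's mouth, 99.5 mm before the seat (stand x), 41 mm above the bench when up; pad 25 mm along x, 40 mm wide, free above and in front
- tester: tester, fixed: foot, slide, catch and plunger of the same sizes as the stand's, but in front of a white instrument housing 112 x 170 mm, 92 mm high (x +84..+196 mm). Origin on the bench under the nominal seat; +x = sliding-in direction, z up; the mouth is at -x. In both slides a sprung plunger stands out to x +45 mm: it pushes the carrier out with 6 N, 8 N when home
- tester_seat (a point): nominal seat on the tester's bed, 45 mm above the bench; axes as the tester. The tester's slide is clamped through slotted ears: all of it (rails, mouth, catch, plunger, end stop) sits up to 5 mm forward or back of nominal along x, differently each time and not measured; sideways and in height it is true. The end stop lets a carrier go 2 mm past its latched place, no more
- tester_catch (a joint): tester's catch: 0 = up, 0.006 m = fully down. A carrier slid in pushes the tooth down by its ramp (about 3 N of push) and rides on it; the tooth snaps up (joint back to 0) once the carrier's rear edge has passed its face, at its latched place. The last 10 mm go against the plunger: with friction 8 to 15 N of push. A carrier let go before the click is pushed out again about 10 mm
- spare: bystander: an empty carrier of the same shape without a board, lying on the bench. Origin at its underside's middle
- brush: bystander: a 150 mm black brush lying on the bench, origin at its middle
- driver: bystander: a 160 mm screwdriver lying on the bench
- tape: bystander: a roll of tape, 72 mm across, 18 mm high, between the stand and the tester
- reel: bystander: a black component reel, 120 mm across, 12 mm high, lying flat
- tray: bystander: a black open parts tray, 130 x 90 x 28 mm
- flux: bystander: a white bottle with a black cap, 42 mm across, 95 mm high, towards the back
- tweezers: bystander: steel tweezers, 120 mm, lying on the bench
There are look-alikes about, which are no part of the job. What is shaped like the carrier but orange or red is not meant.

How it is judged:
By the outcome, as a careful person would: the job done as asked, in the order asked, and still so for the second after the job is handed in, with the robot touching nothing.
It also fails if it takes over 56 s, if anything falls off the work surface, if the arm or the gripper's body presses on something with over 40 N, if the wrist force passes 120 N, or if a joint passes its speed limit or range.

ROBOT

A 6-joint arm with a two-finger parallel gripper is mounted at the origin on the work surface. World frame = base frame: x ahead of the robot, y to its left, z up, the work surface at z = 0. Lengths are in m, angles in degrees, forces in N, time in s.
With the tool pointing down it reaches from about 0.25 to 0.725 m from the base axis. Payload 9.7 kg.
Tool frame: the origin (TCP) lies midway between the tips of the shut fingers; the grasp point (between the pads) lies 19 mm behind it; z points along the fingers, y is the line along which they close (so a half turn about z gives the same grasp; the last joint's range is limited). The gripper opens to 85 mm and grips with 20 to 120 N. Pads are 22 mm wide; open, the fingers measure 114 mm over their backs; the gripper's body (76 mm by 85 mm) begins 54 mm behind the grasp point. The pads swing forward as they close: fully open they stand 13 mm farther back than shut.
Start: joints at [-72.078, 4.979, 10.078, 95.1, 0, 90], TCP at [0.169, -0.523, 0.231] pointing down, gripper open.
Joint ranges: [-179.16, 179.16], [-48.56, 103.87], [-65.8, 70.77], [-126.05, 130.52], [-82.76, 87.17], [-180, 180]. Speed limits (degrees/s): [127.2, 127.2, 147.25, 180, 180, 180].

INTERFACE

Orientations are given as [roll, pitch, yaw] about the fixed x, y, z axes, in that order (R = Rz(yaw) Ry(pitch) Rx(roll)).
In Python, from workcell import * gives the robot as it stands.
- The arm moves only by the tool servo_tool, never from a script. Its argument "moves" is a list of rows, each a list of 4 numbers: the shift along the world's x, y, z in cm, then the turn about the world's z in rad. A call has 1 to 20 rows; each row is the pose to reach, as a shift and turn from the pose commanded when the call began; what a row does not reach only later rows make up. A row lasts 1/12 s, in which the tool goes at most 41.7 mm and 7.16 degrees, less where a joint would pass 70% of its speed; a pose out of reach is approached as far as the arm can. A call with a gripper value outside its range is refused whole. "claw" is the closure, from 0 (fully open) to 1 (shut), set as the call begins (left out, the last holds). The fingers move at their own pace and stop on an object; "force" is the grip in N (left out, the last holds). Time passes only in rows, so rows that repeat a pose let the fingers close. It gives the time, the measured TCP pose, the force, the opening and the grip force at its end, in the units of the state.
- get_obs(): the state, without advancing time (a new reading comes with each control period).
- camera(name): name is "scene" or "top" or "wrist"; returns the picture (420x560x3 uint8, red, green, blue); there is no depth.
- get_calibration(name): a dict with "fx", "fy", "cx", "cy" (pixels), "rvec" (rotation vector, rad) and "tvec" (3), from world to camera coordinates, as OpenCV has them; the wrist camera has in their place "tool_from_camera" (4x4, takes a point from camera to tool coordinates, whose origin is the TCP and whose axes are the flange's). Camera axes: x right, y down, z forward; pixel columns grow to the right and rows downward; lengths in m; the calibration is good to about 2 mm. A picture is of the moment at which its call begins: read the wrist's pose just before it. get_calibration takes no time and is no camera call.
- job_done(): hands the job in; it is judged then, once.
The state is a dict: "time": time; "q": joint angles; "qd": joint speeds; "joint_efforts": joint torques, N m; "ee_pos": TCP position; "tcp_rot": TCP orientation; "wrist_force": force on the tool from outside, world axes, zero at the start; "torque": the same for the moment, N m; "opening": finger opening in m; "grasp_force": force on a finger pad.
Only numpy, scipy, OpenCV 4.12 (cv2) and the standard library are available. Lean on these libraries where they do the work, as an engineer would, in place of code of your own. Each camera call takes 0.05 s, during which the arm holds its last target. There are 200 camera calls.

## Working session

There is one attempt and no reset: what is moved stays moved. The work goes in short steps, Python scripts to look and compute and a tool call to move; the robot and the scene stay as the last step left them, time stands still between calls to the robot, and variables do not carry over. Pictures are saved under pics/ and viewed, at most 10 in all, crops included, and the job is handed in when it is done.

Besides the shell and the picture viewer there is one more tool, called as name([rows], argument=value, ...), one row to a line, values as JSON. servo_tool: Moves the arm, as the interface text tells. Its arguments: {"type":"object","properties":{"moves":{"type":"array","items":{"type":"array","items":{"type":"number"}}},"claw":{"type":"number"},"force":{"type":"number"}},"required":["moves"]}

```bash
mkdir -p pics; ls; python3 - <<'E'
from workcell import *
import cv2,numpy as np
np.set_printoptions(precision=4,suppress=True)
for n in("scene","top"):
    im=camera(n); cv2.imwrite(f"pics/{n}0.png",im[:,:,::-1])
    print(n,get_calibration(n))
print(get_calibration("wrist")); o=get_obs(); print(o["time"],o["ee_pos"],o["tcp_rot"],o["wrist_force"],o["opening"])
E
```

```text
pics
scene {'fx': 380.2200353378804, 'fy': 380.2200353378804, 'cx': 288.81395520807723, 'cy': 216.78902477942032, 'rvec': array([ 1.0281,  2.3631, -1.1326]), 'tvec': array([ 0.3763, -0.1793,  1.3563])}
top {'fx': 445.68893001182414, 'fy': 445.68893001182414, 'cx': 279.9204003046863, 'cy': 210.269840607893, 'rvec': array([ 2.1737, -2.1294,  0.1566]), 'tvec': array([-0.0078,  0.5529,  1.2229])}
{'fx': 308.6455601437941, 'fy': 308.6455601437941, 'cx': 276.15777528406, 'cy': 207.56493413614868, 'tool_from_camera': array([[ 0.0005, -0.9644, -0.2644,  0.068 ],
       [ 1.    ,  0.0005,  0.0002,  0.0002],
       [-0.0001, -0.2644,  0.9644, -0.1434],
       [ 0.    ,  0.    ,  0.    ,  1.    ]])}
0.1 [ 0.1692 -0.5231  0.2306] [-179.9272    0.0001   17.9218] [-0.1781 -0.063  -0.3013] 0.08538025177054168
```

View pics/scene0.png

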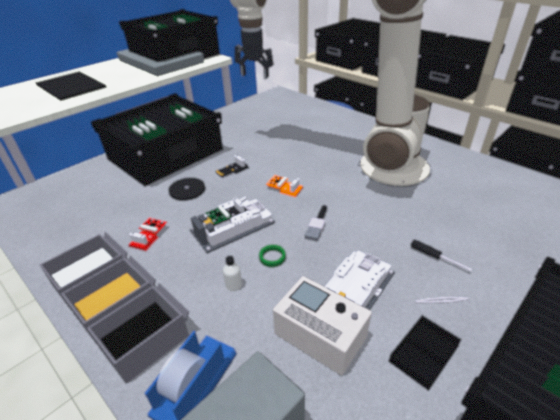

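View pics/top0.png

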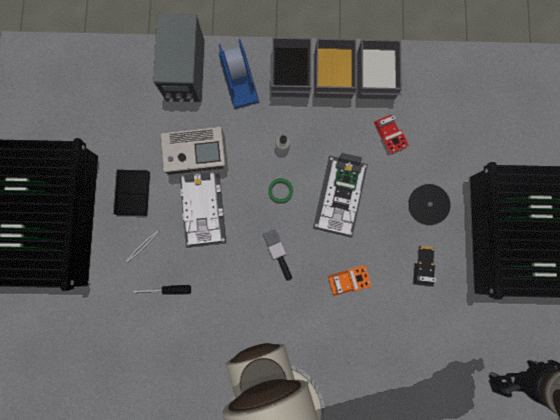

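Scene view: the stand with the green-board carrier is at (232,220), and the tester with its white housing is at (320,320)/(355,280). In the top view the stand's slide is at about (343,195) and the tester's slide at (203,210) below its housing (193,150). Carrier candidates in the top view:
- Green board with grip bar in the stand (343,190): this fits, because it is dark with a green board and latched in the stand.
- Spare (425,265): dark, but has no board and lies on the bench.
- Orange (350,280) and red (391,133): excluded by colour.

I'll confirm with an enlarged crop.

```bash
cat > h.py <<'E'
from workcell import *
import cv2,numpy as np
from scipy.spatial.transform import Rotation as R
np.set_printoptions(precision=4,suppress=True)
def ray(name,uv,z,obs=None):
    """pixels -> world points on plane height z"""
    c=get_calibration(name); uv=np.atleast_2d(np.float64(uv))
    d=np.c_[(uv[:,0]-c["cx"])/c["fx"],(uv[:,1]-c["cy"])/c["fy"],np.ones(len(uv))]
    if name=="wrist":
        T=np.eye(4);T[:3,:3]=R.from_euler("xyz",obs["tcp_rot"],degrees=True).as_matrix();T[:3,3]=obs["ee_pos"]
        T=T@c["tool_from_camera"]; A=T[:3,:3];o=T[:3,3]
    else:
        A=R.from_rotvec(np.ravel(c["rvec"])).as_matrix().T;o=-A@np.ravel(c["tvec"])
    d=d@A.T
    return o+d*((z-o[2])/d[:,2])[:,None]
E
python3 - <<'E'
from h import *
im=cv2.imread("pics/top0.png")
a=cv2.resize(im[140:250,305:380],None,fx=5,fy=5,interpolation=cv2.INTER_CUBIC)
b=cv2.resize(im[140:250,165:240],None,fx=5,fy=5,interpolation=cv2.INTER_CUBIC)
cv2.imwrite("pics/crop.png",np.hstack([a,b]))
print(ray("top",[[343,195],[203,210]],0.05))
# silver/bright slide blobs: rough rectangles
g=cv2.cvtColor(im,cv2.COLOR_BGR2GRAY)
E
```

```text
[[ 0.5986 -0.1734  0.05  ]
 [ 0.5476  0.2191  0.05  ]]
```

View pics/crop.png

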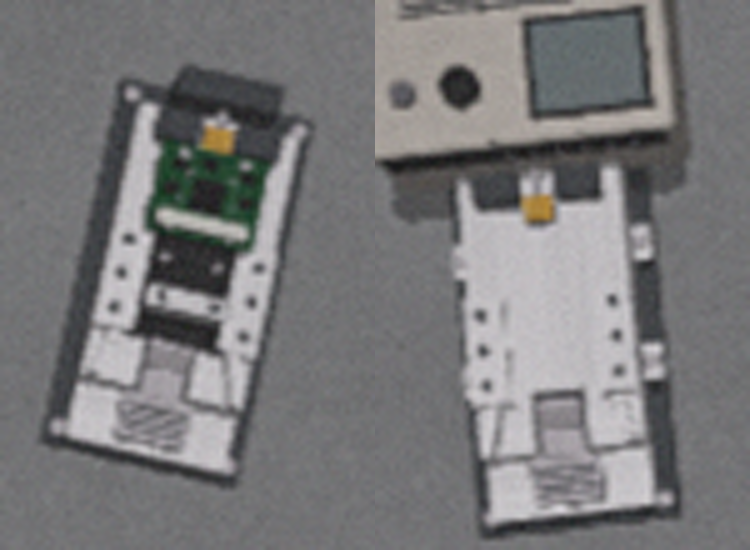

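The crop confirms it. The left slide holds the dark carrier with the green board and metal grip bar at crop (188,300), with the catch pad at (152,425). The right slide is the tester, empty, with its pad at (570,485) and its housing above. Next I measure rough poses.

```bash
python3 - <<'E'
from h import *
def P(l,off,z): return ray("top",np.array(l)/5+np.array(off),z)
def yaw(p): d=p[0]-p[-1]; return np.degrees(np.arctan2(d[1],d[0]))
for nm,off,L,Rr,pad in(("stand",(305,140),[(128,240),(120,272),(113,306)],[(260,268),(252,302),(243,337)],(152,425)),
  ("tester",(90,140),[(480,316),(483,351),(486,386)],[(612,300),(616,335),(619,370)],(570,485))):
    l=P(L,off,.062);r=P(Rr,off,.062);p=P([pad],off,.041)[0]
    print(nm,"yaws",yaw(l),yaw(r),"across",np.linalg.norm(l[1]-r[1]),"mid",(l[1]+r[1])/2,"pad",p)
    a=np.radians((yaw(l)+yaw(r))/2);print(" seat from pad",p[:2]+.0995*np.array([np.cos(a),np.sin(a)]))
print("bar",P([(188,300)],(305,140),.083))
E
```

```text
stand yaws -12.313676098725052 -13.798747309727524 across 0.07537096860341634 mid [ 0.5896 -0.1694  0.062 ] pad [ 0.5141 -0.1534  0.041 ]
 seat from pad [ 0.611  -0.1758]
tester yaws 7.646713439696641 7.975549626002719 across 0.07407201369766307 mid [0.5497 0.2258 0.062 ] pad [0.4726 0.2145 0.041 ]
 seat from pad [0.5712 0.228 ]
bar [[ 0.5788 -0.1675  0.083 ]]
```

servo_tool([
  [3,2.5,-0.3,0.08],
  [6,5,-0.5,0.16],
  [9,8,-0.7,0.24],
  [12,10.5,-1,0.32],
  [15,13,-1.2,0.4],
  [18,16,-1.4,0.48],
  [21,18.5,-1.6,0.56],
  [24,21,-1.8,0.64],
  [27,24,-2,0.72],
  [30,26.5,-2.2,0.8],
  [33,29,-2.4,0.87],
  [36,32,-2.6,0.94],
  [38.5,34,-2.8,0.99],
  [40,35.5,-3,1.03],
  [40,35.5,-3,1.03],
  [40,35.5,-3,1.03],
], claw=1)

```text
time: 1.43
ee_pos: [0.5696, -0.1673, 0.2003]
tcp_rot: [-179.9, 0.0, 77.0]
wrist_force: [-0.3, -0.5, -0.4]
opening: 0.0001
grasp_force: 0.0
```

```bash
python3 - <<'E'
from h import *
import json
o=get_obs(); im=camera("wrist"); cv2.imwrite("pics/w1.png",im[:,:,::-1])
json.dump({k:np.array(o[k]).tolist() for k in("ee_pos","tcp_rot")},open("w1.json","w"))
print(o["time"],o["ee_pos"],o["tcp_rot"],o["wrist_force"])
E
```

```text
1.4333 [ 0.5696 -0.1673  0.2003] [-179.8962    0.0011   77.0399] [-0.2804 -0.5351 -0.3999]
```

View pics/w1.png

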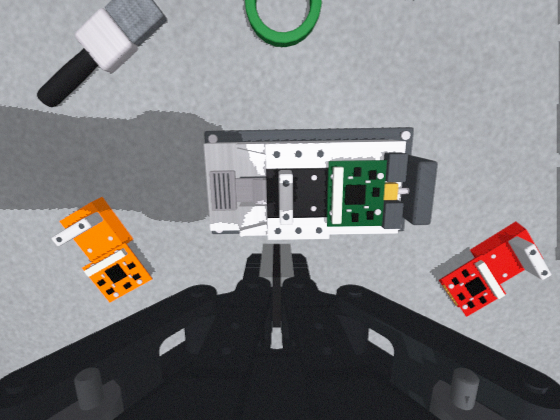

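The wrist view shows the stand in the middle, with the hatched pad at (223,190), the grip bar at (286,196), and the rail screws at y 154 and 231. The brush, orange look-alike, red look-alike and tape are clear of it. I refine the pixels and convert them.

```bash
python3 - <<'E'
from h import *
import json
o=json.load(open("w1.json")); im=cv2.imread("pics/w1.png"); g=cv2.cvtColor(im,cv2.COLOR_BGR2GRAY)
# screws: dark blobs in white rails
b=cv2.threshold(255-g,255-130,255,cv2.THRESH_BINARY)[1]
n,l,s,c=cv2.connectedComponentsWithStats(b)
S=[]
for i in range(1,n):
    if 8<s[i,4]<120 and 240<c[i,0]<340 and 140<c[i,1]<240: print("screw",c[i],s[i]); S.append(c[i])
    # board
hsv=cv2.cvtColor(im,cv2.COLOR_BGR2HSV)
m=cv2.inRange(hsv,(45,90,40),(90,255,255)); m[:140]=0
n,l,s,c=cv2.connectedComponentsWithStats(m);k=1+np.argmax(s[1:,4]);print("board",s[k],c[k])
w=np.array(ray("wrist",S,.0625,o));print(w)
bar=ray("wrist",[[286,196]],.083,o);pad=ray("wrist",[[223,190]],.041,o);print("bar",bar,"pad",pad)
cv2.imwrite("pics/w1c.png",cv2.resize(im[120:250,195:345],None,fx=5.3,fy=4.6,interpolation=cv2.INTER_CUBIC))
E
```

```text
screw [276.1724 154.1034] [274 151   6   7  29]
screw [297.9259 153.5926] [296 151   5   6  27]
screw [319.8889 153.4815] [317 151   6   6  27]
screw [285.4571 183.0857] [283 180   6   7  35]
screw [285.7857 216.5   ] [283 214   6   6  28]
screw [277.3462 230.6538] [275 228   6   6  26]
screw [298.     230.2917] [296 228   5   6  24]
screw [318.4  230.04] [316 228   6   5  25]
board [ 326  160   61   66 2271] [359.0753 191.7006]
[[ 0.5795 -0.1284  0.0625]
 [ 0.5987 -0.1323  0.0625]
 [ 0.618  -0.1366  0.0625]
 [ 0.5819 -0.1561  0.0625]
 [ 0.5752 -0.1877  0.0625]
 [ 0.5642 -0.1998  0.0625]
 [ 0.5837 -0.2039  0.0625]
 [ 0.6029 -0.2081  0.0625]]
bar [[ 0.5802 -0.1634  0.083 ]] pad [[ 0.5191 -0.1532  0.041 ]]
```

View pics/w1c.png

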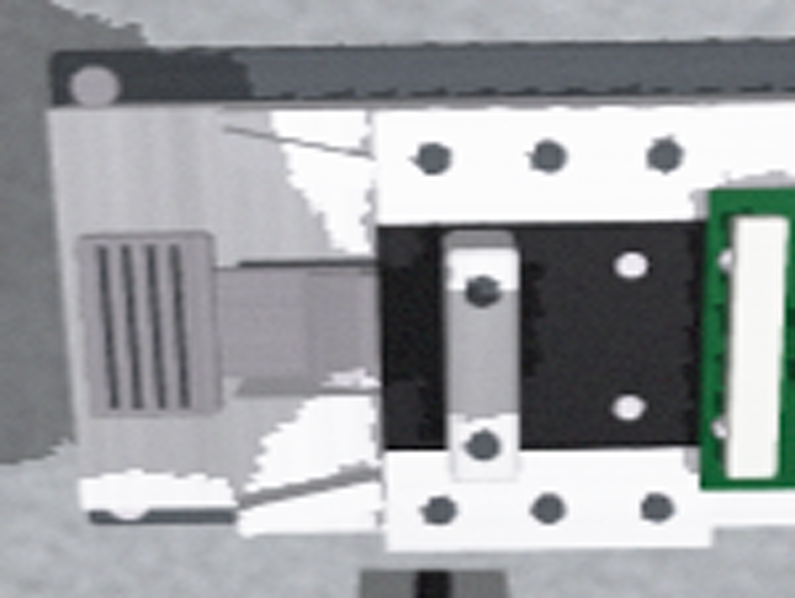

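The enlarged crop shows the pad centre at crop (147,322), so full-frame (222.7,190). The bar top is centred at crop (482,364), so (285.9,199.3). The rail screws are in two straight rows.

```bash
python3 - <<'E'
from h import *
import json
o=json.load(open("w1.json"))
a=np.radians(-12.1);u=np.array([np.cos(a),np.sin(a)]);v=np.array([-u[1],u[0]])
bar=ray("wrist",[[285.8,199.3]],.083,o)[0][:2];pad=ray("wrist",[[222.7,190]],.041,o)[0][:2]
L=ray("wrist",[[297.9,153.6],[298,230.3]],.0605,o)[:,:2]
for n,p in(("bar",bar),("pad",pad),("screwmid",L.mean(0))): print(n,p,"along",p@u,"side",p@v)
print("screw span",np.linalg.norm(L[0]-L[1]))
s=pad+.0995*u;print("seat via pad",s,"via bar",bar+.037*u)
t=pad-.0035*u; q=np.array(o["ee_pos"]);print("press target",t,"shift cm",(t-q[:2])*100)
E
```

```text
bar [ 0.5794 -0.1662] along 0.6013848690130401 side -0.04109030928028097
pad [ 0.5188 -0.1531] along 0.5393780168504039 side -0.040945702517810295
screwmid [ 0.5912 -0.1686] along 0.6134286518671632 side -0.04092198340652148
screw span 0.07367825812679395
seat via pad [ 0.6161 -0.174 ] via bar [ 0.6156 -0.174 ]
press target [ 0.5154 -0.1524] shift cm [-5.4169  1.4936]
```

servo_tool([
  [-2,0.5,-1,0.015],
  [-4,1.1,-3.5,0.015],
  [-5.4,1.5,-7,0.015],
  [-5.4,1.5,-10,0.015],
  [-5.4,1.5,-13,0.015],
  [-5.4,1.5,-15,0.015],
  [-5.4,1.5,-15.4,0.015],
  [-5.4,1.5,-15.4,0.015],
], claw=1)

```text
time: 2.15
ee_pos: [0.5139, -0.1539, 0.0465]
tcp_rot: [-179.9, -0.0, 77.7]
wrist_force: [0.6, -1.3, 0.7]
opening: 0.0002
grasp_force: 0.0
```

servo_tool([
  [0,0,-0.1,0],
  [0,0,-0.2,0],
  [0,0,-0.3,0],
  [0,0,-0.4,0],
  [0,0,-0.5,0],
  [0,0,-0.6,0],
  [0,0,-0.65,0],
  [0,0,-0.65,0],
])

```text
time: 2.82
ee_pos: [0.5153, -0.1533, 0.041]
tcp_rot: [180.0, 0.0, 77.8]
wrist_force: [-0.1, 0.7, 2.4]
opening: -0.0005
grasp_force: 1.1
```

servo_tool([
  [0,0,-0.1,0],
  [0,0,-0.2,0],
  [0,0,-0.3,0],
  [0,0,-0.35,0],
  [0,0,-0.4,0],
  [0,0,-0.4,0],
])

```text
time: 3.32
ee_pos: [0.5154, -0.1533, 0.0369]
tcp_rot: [180.0, -0.0, 77.8]
wrist_force: [-0.9, 0.3, 4.0]
opening: -0.0001
grasp_force: 2.2
```

servo_tool([
  [0,0,-0.05,0],
  [0,0,-0.1,0],
  [0,0,-0.15,0],
  [0,0,-0.18,0],
  [0,0,-0.18,0],
  [0,0,-0.18,0],
])

```text
time: 3.82
ee_pos: [0.5154, -0.1533, 0.035]
tcp_rot: [180.0, -0.0, 77.8]
wrist_force: [1.3, -0.2, 3.9]
opening: -0.0001
grasp_force: 1.7
```

```bash
python3 - <<'E'
from h import *
o=get_obs(); im=camera("wrist"); cv2.imwrite("pics/w2.png",im[:,:,::-1])
print(o["time"],o["ee_pos"],o["wrist_force"])
E
```

```text
3.8167 [ 0.5154 -0.1533  0.035 ] [ 1.2876 -0.2124  3.9429]
```

View pics/w2.png

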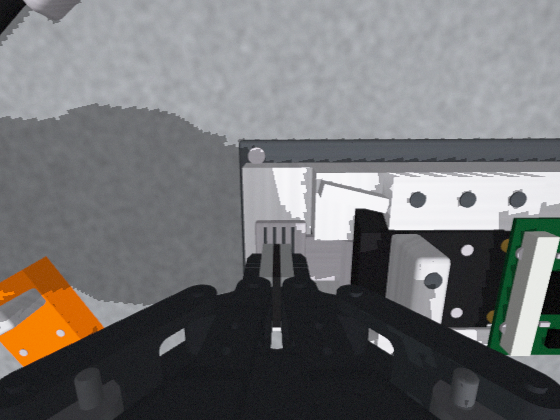

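The carrier has sprung out. Its rear edge is at px x≈355, ahead of the rail ends at x≈388, and the bar is at (415,270). Next I lift, open partly and measure the bar.

servo_tool([
  [0,0,1,0],
  [0,0,4,0],
  [0,0,7.5,0],
  [1.5,-0.3,10.5,0],
  [4,-0.8,12.5,0],
  [5.4,-1.1,13,0],
  [5.4,-1.1,13,0],
  [5.4,-1.1,13,0],
], claw=0.58, force=50)

```text
time: 4.53
ee_pos: [0.5692, -0.1643, 0.1647]
tcp_rot: [-179.9, 0.0, 77.8]
wrist_force: [-0.2, -0.0, -0.2]
opening: 0.0357
grasp_force: 0.0
```

```bash
python3 - <<'E'
from h import *
import json
o=get_obs(); im=camera("wrist"); cv2.imwrite("pics/w3.png",im[:,:,::-1])
json.dump({k:np.array(o[k]).tolist() for k in("ee_pos","tcp_rot")},open("w3.json","w"))
print(o["time"],o["ee_pos"],o["tcp_rot"],o["wrist_force"],o["opening"])
g=cv2.cvtColor(im,cv2.COLOR_RGB2GRAY)
n,l,s,c=cv2.connectedComponentsWithStats((g<130).astype(np.uint8))
for i in range(1,n):
    if 15<s[i,4]<200 and c[i,1]<270 and 120<c[i,0]<420: print(c[i],s[i,4],ray("wrist",[c[i]],.083,o)[0],ray("wrist",[c[i]],.0605,o)[0])
E
```

```text
4.5333 [ 0.5692 -0.1643  0.1647] [-179.9361    0.0033   77.7941] [-0.1663 -0.0187 -0.1858] 0.035685752382805816
[126.881    7.9762] 42 [ 0.5057 -0.009   0.083 ] [0.4978 0.     0.0605]
[277.8718 161.7949] 39 [ 0.5799 -0.1257  0.083 ] [ 0.5794 -0.1284  0.0605]
[302.5833 161.6667] 36 [ 0.5975 -0.1294  0.083 ] [ 0.5988 -0.1325  0.0605]
[327.35 161.4 ] 40 [ 0.6151 -0.133   0.083 ] [ 0.6181 -0.1365  0.0605]
[209.0526 200.0421] 95 [ 0.5234 -0.1429  0.083 ] [ 0.5172 -0.1472  0.0605]
[214.1075 200.3763] 93 [ 0.527  -0.1439  0.083 ] [ 0.5212 -0.1484  0.0605]
[219.1183 200.6022] 93 [ 0.5307 -0.1449  0.083 ] [ 0.5252 -0.1495  0.0605]
[224.1889 200.9333] 90 [ 0.5343 -0.1459  0.083 ] [ 0.5293 -0.1506  0.0605]
[275.3673 195.898 ] 49 [ 0.5728 -0.1502  0.083 ] [ 0.5716 -0.1553  0.0605]
[275.3421 234.0789] 38 [ 0.5663 -0.1799  0.083 ] [ 0.5645 -0.188   0.0605]
[277.9714 247.2286] 35 [ 0.566 -0.191  0.083] [ 0.5641 -0.2002  0.0605]
[301.0294 247.1471] 34 [ 0.5837 -0.1947  0.083 ] [ 0.5836 -0.2043  0.0605]
```

View pics/w3.png

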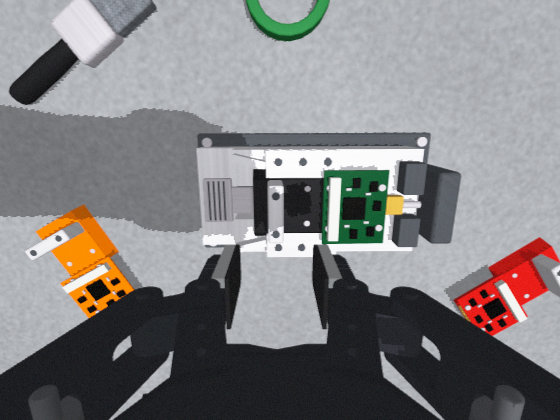

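The wrist view shows the bar screws at (275,196) and (275,234), giving a bar middle of (0.5696,-0.1651). The bar is sprung out 10 mm and sits between the open fingers, within 1 mm of centre. I descend and grip.

servo_tool([
  [0.05,-0.05,-3,0],
  [0.05,-0.05,-6,0],
  [0.05,-0.05,-8.5,0],
  [0.05,-0.05,-9.8,0],
  [0.05,-0.05,-10.4,0],
  [0.05,-0.05,-10.4,0],
  [0.05,-0.05,-10.4,0],
])

```text
time: 5.17
ee_pos: [0.5699, -0.1649, 0.0621]
tcp_rot: [179.9, 0.0, 77.8]
wrist_force: [0.8, -0.1, 1.1]
opening: 0.0358
grasp_force: 0.0
```

servo_tool([
  [0,0,0,0],
  [0,0,0,0],
  [0,0,0,0],
  [0,0,0,0],
  [0,0,0,0],
  [0,0,0,0],
  [0,0,0,0],
  [0,0,0,0],
], claw=1, force=50)

```text
time: 5.83
ee_pos: [0.5695, -0.1648, 0.0621]
tcp_rot: [-180.0, 0.0, 77.8]
wrist_force: [-5.0, 1.5, 4.1]
opening: 0.0111
grasp_force: 52.5
```

servo_tool([
  [0,0,0.1,0],
  [-0.2,0.04,0.1,0],
  [-0.49,0.1,0.1,0],
  [-0.98,0.21,0.1,0],
  [-1.47,0.31,0.1,0],
  [-1.96,0.42,0.1,0],
  [-1.96,0.42,0.1,0],
])

```text
time: 6.42
ee_pos: [0.5491, -0.1604, 0.0621]
tcp_rot: [-180.0, -0.0, 77.8]
wrist_force: [-1.3, 1.0, 1.4]
opening: 0.011
grasp_force: 51.9
```

servo_tool([
  [-0.59,0.13,0,0],
  [-1.17,0.25,0,0],
  [-1.76,0.38,0,0],
  [-2.35,0.5,0,0],
  [-2.93,0.63,0,0],
  [-3.52,0.75,0,0],
  [-4.1,0.88,0,0],
  [-4.5,0.96,0,0],
  [-4.5,0.96,0,0],
])

```text
time: 7.17
ee_pos: [0.5041, -0.1508, 0.062]
tcp_rot: [-180.0, -0.0, 77.8]
wrist_force: [-1.5, 0.5, 0.3]
opening: 0.0105
grasp_force: 51.7
```

servo_tool([
  [0,0,0.2,0],
  [0,0,0.5,0],
  [0,0,1,0],
  [0,0,2,0],
  [0,0,4,0],
  [0,0,6,0],
  [0,0,6,0],
])

```text
time: 7.75
ee_pos: [0.507, -0.1516, 0.1267]
tcp_rot: [179.7, 0.0, 77.8]
wrist_force: [0.5, -0.3, -2.0]
opening: 0.011
grasp_force: 51.4
```

```bash
python3 - <<'E'
from h import *
import json
o=get_obs(); im=camera("wrist"); cv2.imwrite("pics/w4.png",im[:,:,::-1])
json.dump({k:np.array(o[k]).tolist() for k in("ee_pos","tcp_rot")},open("w4.json","w"))
print(o["time"],o["ee_pos"],o["tcp_rot"],o["wrist_force"],o["torque"],o["opening"])
E
```

```text
7.75 [ 0.507  -0.1516  0.1267] [179.663    0.0265  77.7939] [ 0.4763 -0.3005 -2.0132] [-0.0577  0.0102  0.0483] 0.011023753381877522
```

View pics/w4.png

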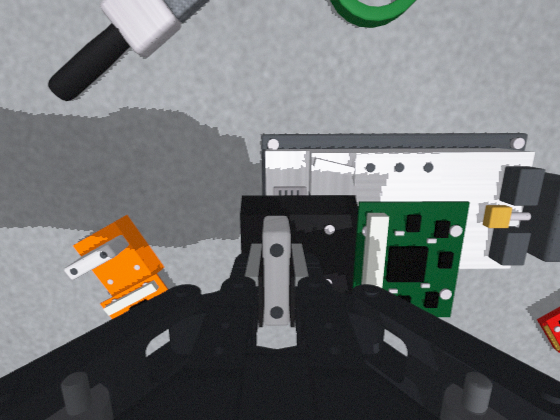

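The carrier hangs level in the grip. The bar is centred between the fingers at (277,281) with the board at (412,260), and the stand is empty. Next I carry it beside the tester and look.

servo_tool([
  [0,0.5,1,0.01],
  [-0.1,1.5,2,0.03],
  [-0.3,3.5,3,0.06],
  [-0.6,6,3.5,0.09],
  [-0.9,8.5,3.5,0.12],
  [-1.2,11,3.5,0.15],
  [-1.5,13.5,3.5,0.18],
  [-1.8,16,3.5,0.21],
  [-2.1,18.5,3.5,0.24],
  [-2.4,21,3.5,0.27],
  [-2.7,23.5,3.5,0.3],
  [-2.9,25.5,3.5,0.33],
  [-3,26.3,3.5,0.345],
  [-3,26.6,3.5,0.35],
  [-3,26.6,3.5,0.35],
  [-3,26.6,3.5,0.35],
  [-3,26.6,3.5,0.35],
])

```text
time: 9.22
ee_pos: [0.4752, 0.1142, 0.157]
tcp_rot: [-180.0, 0.0, 97.8]
wrist_force: [0.1, 0.1, -3.8]
opening: 0.0109
grasp_force: 51.4
```

```bash
python3 - <<'E'
from h import *
import json
w=json.load(open("w4.json"));c=ray("wrist",[[276.5,281.5]],.1477,w)[0];u=np.array([.9774,-.2113,0]);d=c-w["ee_pos"];print("bar vs TCP along,side",d@u,d@[.2113,.9774,0])
o=get_obs(); im=camera("wrist"); cv2.imwrite("pics/w5.png",im[:,:,::-1])
json.dump({k:np.array(o[k]).tolist() for k in("ee_pos","tcp_rot")},open("w5.json","w"))
print(o["time"],o["ee_pos"],o["tcp_rot"],o["wrist_force"],o["opening"])
g=cv2.cvtColor(im,cv2.COLOR_RGB2GRAY)
n,l,s,c=cv2.connectedComponentsWithStats((g<130).astype(np.uint8))
for i in range(1,n):
    if 8<s[i,4]<200 and c[i,1]<270 and 120<c[i,0]<500: print(c[i],s[i,4],ray("wrist",[c[i]],.0605,o)[0])
E
```

```text
bar vs TCP along,side 0.0013261522013378261 -0.0004687801155358768
9.2167 [0.4752 0.1142 0.157 ] [-179.9928    0.0135   97.7758] [ 0.072  0.131 -3.802] 0.010901872084746703
[376.9726  14.7123] 73 [0.5263 0.2611 0.0605]
[405.8158  14.8026] 76 [0.546  0.2637 0.0605]
[434.72    14.6133] 75 [0.5657 0.2665 0.0605]
[340.4775  23.3427] 178 [0.5025 0.2525 0.0605]
[286.1967  71.3607] 61 [0.4697 0.2169 0.0605]
[292.      74.7547] 53 [0.4741 0.2153 0.0605]
[297.8909  76.7636] 55 [0.4786 0.2145 0.0605]
[303.6316  75.6491] 57 [0.4825 0.2158 0.0605]
[493.3176  74.8   ] 170 [0.6179 0.2349 0.0605]
[368.5283 125.2075] 53 [0.5363 0.1883 0.0605]
[394.8113 125.3585] 53 [0.5559 0.1909 0.0605]
[421.3636 125.3455] 55 [0.5756 0.1936 0.0605]
[439.2143 141.3571] 14 [0.5921 0.184  0.0605]
[276.2788 249.9273] 165 [0.4814 0.079  0.0605]
```

View pics/w5.png

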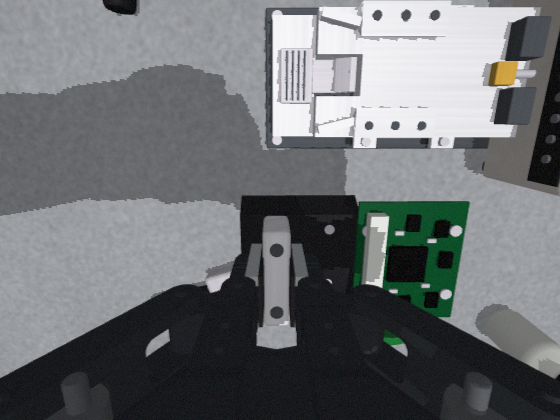

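The carrier is held below the tester. The tester rail screws are at (377–435,15) and (369–421,125), the mouth is at (330,75) and the housing is at the right. The true seat works out at (0.5758,0.2307) with yaw 7.75°. I move above the mouth.

servo_tool([
  [-0.2,1.5,0,0],
  [-0.4,3.5,0,0],
  [-0.7,6,0,0],
  [-1,8.5,0,0],
  [-1.2,9.8,-1,0],
  [-1.2,10.2,-3,0],
  [-1.2,10.2,-5,0],
  [-1.2,10.2,-6.5,0],
  [-1.2,10.2,-7,0],
  [-1.2,10.2,-7,0],
  [-1.2,10.2,-7,0],
])

```text
time: 10.18
ee_pos: [0.4633, 0.2165, 0.0873]
tcp_rot: [180.0, 0.0, 97.8]
wrist_force: [1.2, 0.2, -2.9]
opening: 0.0107
grasp_force: 51.5
```

```bash
python3 - <<'E'
from h import *
o=get_obs(); im=camera("wrist"); cv2.imwrite("pics/w6.png",im[:,:,::-1])
print(o["time"],o["ee_pos"],o["tcp_rot"],o["wrist_force"],o["opening"])
u=np.array([.9909,.1349]);v=np.array([-.1349,.9909]);seat=np.array([.5758,.2307])
b=ray("wrist",[[276.5,281.5]],o["ee_pos"][2]+.021,o)[0,:2]-seat;print("bar in tester frame",b@u,b@v)
t=o["ee_pos"][:2]-seat;print("tcp in tester",t@u,t@v)
g=cv2.cvtColor(im,cv2.COLOR_RGB2GRAY)
n,l,s,c=cv2.connectedComponentsWithStats((g<130).astype(np.uint8))
for i in range(1,n):
    if 15<s[i,4]<300 and c[i,1]<330 and 120<c[i,0]<560:
        p=ray("wrist",[c[i]],.0605,o)[0,:2]-seat; print(c[i],s[i,4],p@u,p@v)
E
```

```text
10.1833 [0.4633 0.2165 0.0873] [179.9969   0.0044  97.8077] [ 1.1629  0.2046 -2.9198] 0.010692049131157618
bar in tester frame -0.11190465371048448 0.0006453338646019886
tcp in tester -0.1133550516976265 0.0011401551789363105
[332.3571  10.9286] 70 -0.08489026540941674 0.12055372785630472
[385.4375 148.75  ] 16 -0.05277398753395504 0.05449705801441125
[488.7895 148.3421] 38 0.003328527542568678 0.05479938144936722
[327.7  171.05] 20 -0.08358728234609294 0.042282240073656746
[396.3895 179.3684] 95 -0.04506730569989513 0.0376813761203368
[431.7  179.36] 100 -0.025377365212393036 0.037716133334234354
[467.3398 179.2913] 103 -0.005510931258055785 0.037785182169347
[555.5714 204.119 ] 294 0.04712290689625084 0.0235549115373328
[276.3949 249.8726] 157 -0.11191893911878278 -0.004786718176075589
[276.4931 312.1944] 144 -0.11178598205334414 -0.047104065856700475
```

View pics/w6.png

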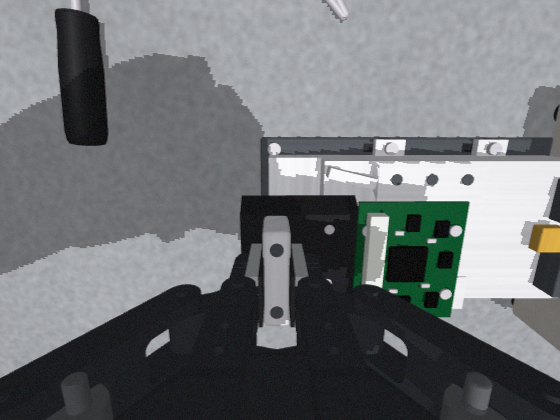

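The last view shows the carrier over the tester mouth. The left rail screws at (396–467,179) agree with the axis to within 0.3 mm. I lower by feel.

servo_tool([
  [0,0,-0.6,0],
  [0,0,-1.2,0],
  [0,0,-1.7,0],
  [0,0,-2.0,0],
  [0,0,-2.2,0],
  [0,0,-2.3,0],
  [0,0,-2.3,0],
])

```text
time: 10.82
ee_pos: [0.463, 0.217, 0.0637]
tcp_rot: [-180.0, 0.0, 97.9]
wrist_force: [0.7, -0.1, -3.1]
opening: 0.0109
grasp_force: 51.3
```

servo_tool([
  [0,0,-0.1,0],
  [0,0,-0.15,0],
  [0,0,-0.2,0],
  [0,0,-0.2,0],
])

```text
time: 11.15
ee_pos: [0.4632, 0.217, 0.0621]
tcp_rot: [180.0, -0.0, 97.8]
wrist_force: [-0.2, -0.0, -2.8]
opening: 0.0108
grasp_force: 51.4
```

servo_tool([
  [0,0,-0.04,0],
  [0,0,-0.08,0],
  [0,0,-0.12,0],
  [0,0,-0.12,0],
])

```text
time: 11.48
ee_pos: [0.4632, 0.2171, 0.0618]
tcp_rot: [180.0, -0.0, 97.9]
wrist_force: [-4.2, -1.8, 6.0]
opening: 0.0106
grasp_force: 52.5
```

servo_tool([
  [0,-0.04,0.07,0],
  [0.3,0,0.07,0],
  [0.6,0.04,0.07,0],
  [0.99,0.1,0.07,0],
  [1.39,0.15,0.07,0],
  [1.78,0.2,0.07,0],
  [1.78,0.2,0.07,0],
])

```text
time: 12.07
ee_pos: [0.4819, 0.2191, 0.0618]
tcp_rot: [180.0, 0.0, 97.8]
wrist_force: [-1.0, -0.9, 3.8]
opening: 0.0108
grasp_force: 52.3
```

servo_tool([
  [0.4,0.05,0.05,0],
  [0.79,0.11,0.05,0],
  [1.19,0.16,0.05,0],
  [1.59,0.22,0.05,0],
  [1.98,0.27,0.05,0],
  [2.38,0.32,0.05,0],
  [2.38,0.32,0.05,0],
])

```text
time: 12.65
ee_pos: [0.5057, 0.2222, 0.0619]
tcp_rot: [180.0, 0.0, 97.8]
wrist_force: [0.5, -1.9, 2.2]
opening: 0.0107
grasp_force: 52.1
```

servo_tool([
  [0.4,0.05,0,0],
  [0.79,0.11,0,0],
  [1.19,0.16,0,0],
  [1.59,0.22,0,0],
  [1.88,0.26,0,0],
  [1.88,0.26,0,0],
])

```text
time: 13.15
ee_pos: [0.524, 0.2246, 0.0619]
tcp_rot: [-180.0, 0.0, 97.8]
wrist_force: [-2.3, -3.1, 3.4]
opening: 0.011
grasp_force: 52.2
```

servo_tool([
  [0.2,0,0,0],
  [0.4,0.03,0,0],
  [0.6,0.05,0,0],
  [0.79,0.08,0,0],
  [0.89,0.09,0,0],
  [0.89,0.09,0,0],
])

```text
time: 13.65
ee_pos: [0.5311, 0.2255, 0.062]
tcp_rot: [-179.8, 0.0, 97.9]
wrist_force: [-10.9, -2.7, 7.8]
opening: 0.011
grasp_force: 53.0
```

servo_tool([
  [0.1,0.01,0,0],
  [0.2,0.03,0,0],
  [0.3,0.04,0,0],
  [0.3,0.04,0,0],
])

```text
time: 13.98
ee_pos: [0.5339, 0.2259, 0.062]
tcp_rot: [-179.8, 0.0, 97.9]
wrist_force: [-12.5, -3.2, 9.2]
opening: 0.011
grasp_force: 53.0
```

servo_tool([
  [0.1,0.01,0.03,0],
  [0.2,0.03,0.05,0],
  [0.3,0.04,0.05,0],
  [0.3,0.04,0.05,0],
])

```text
time: 14.32
ee_pos: [0.5369, 0.2262, 0.0621]
tcp_rot: [-179.8, 0.0, 97.9]
wrist_force: [-11.0, -3.7, 5.7]
opening: 0.0109
grasp_force: 52.6
```

servo_tool([
  [0.06,0.01,0,0],
  [0.12,0.02,0,0],
  [0.12,0.02,0,0],
])

```text
time: 14.57
ee_pos: [0.538, 0.2264, 0.0621]
tcp_rot: [-179.8, 0.0, 97.9]
wrist_force: [-12.3, -4.1, 6.6]
opening: 0.0107
grasp_force: 52.7
```

servo_tool([
  [0.05,0.01,0,0],
  [0.1,0.01,0,0],
  [0.1,0.01,0,0],
])

```text
time: 14.82
ee_pos: [0.5389, 0.2265, 0.062]
tcp_rot: [-179.8, 0.0, 97.9]
wrist_force: [-11.8, -3.3, 5.6]
opening: 0.0109
grasp_force: 52.7
```

```bash
python3 - <<'E'
from h import *
o=get_obs(); im=camera("wrist"); cv2.imwrite("pics/w7.png",im[:,:,::-1])
print(o["time"],o["ee_pos"],o["wrist_force"])
seat=np.array([.5758,.2307]);u=np.array([.9909,.1349]);v=np.array([-.1349,.9909])
g=cv2.cvtColor(im,cv2.COLOR_RGB2GRAY)
n,l,s,c=cv2.connectedComponentsWithStats((g<130).astype(np.uint8))
for i in range(1,n):
    if 15<s[i,4]<300 and c[i,1]<330 and 120<c[i,0]<450:
        p=ray("wrist",[c[i]],.0605,o)[0,:2]-seat;q=ray("wrist",[c[i]],.083,o)[0,:2]-seat; print(c[i],s[i,4],p@u,p@v,"z83",q@u,q@v)
E
```

```text
14.8167 [0.5389 0.2265 0.062 ] [-11.7817  -3.2815   5.603 ]
[248.0294 122.8529] 34 -0.04871443176718654 0.0676206735618606 z83 -0.046642059230733356 0.06761784006155278
[263.3913 125.6522] 23 -0.041766067086933555 0.06641359709281527 z83 -0.04077267724901515 0.0665982054850739
[258.9538 187.7538] 130 -0.044129022950858854 0.037685811464817816 z83 -0.042768699508862 0.042331438396865685
[299.775  187.8333] 120 -0.024602108491820103 0.037714735848453085 z83 -0.026274038511842755 0.04235587123307296
[341.4828 187.8362] 116 -0.004673238589217583 0.037782411008840985 z83 -0.009439840062995229 0.04241303739882123
[186.7647 216.8235] 17 -0.07979120577903322 0.02300525465908282 z83 -0.07289305005069427 0.02993056429737405
[152.3969 244.1649] 194 -0.09820306471645751 0.008525643908078927 z83 -0.08844580786785035 0.01769943217419057
[160.2632 244.    ] 190 -0.09422280402281408 0.008631838352113307 z83 -0.08508362532953236 0.017789136123976854
[168.276  244.2812] 192 -0.09019234148799357 0.008497270250581434 z83 -0.08167903658549357 0.017675464544145997
[176.2073 244.4767] 193 -0.08619810659594523 0.008408874450680507 z83 -0.07830504984401401 0.0176007953609535
[275.8759 249.9655] 145 -0.03595632294559806 0.005648734986693674 z83 -0.03586510415077844 0.015269266493017943
[275.96  312.176] 125 -0.03582625134138221 -0.030320963151139923 z83 -0.03575523082586682 -0.015114846582975221
```

servo_tool([
  [0.05,0.01,0,0],
  [0.1,0.01,0,0],
  [0.1,0.01,0,0],
])

```text
time: 15.12
ee_pos: [0.5399, 0.2267, 0.062]
tcp_rot: [-179.8, 0.0, 97.9]
wrist_force: [-12.5, -2.4, 5.6]
opening: 0.0109
grasp_force: 52.6
```

```bash
cat > slot.py <<'E'
from h import *
import json
def slots(im,o,w,z,box):
    g=cv2.cvtColor(im,cv2.COLOR_BGR2GRAY)
    n,l,s,c=cv2.connectedComponentsWithStats((g<130).astype(np.uint8))
    k=[i for i in range(1,n) if box[0]<c[i,0]<box[1] and box[2]<c[i,1]<box[3] and 80<s[i,4]<300]
    p=ray("wrist",c[k],z,o)[:,:2]; return p, p.mean(0)@w, np.linalg.norm(p[0]-p[-1])
E
python3 - <<'E'
from slot import *
us=np.array([.9778,-.2096]);ut=np.array([.9909,.1349])
o=json.load(open("w3.json"));im=cv2.imread("pics/w3.png")
sm=ray("wrist",[[302.6,161.7],[301.0,247.1]],.0605,o)[:,:2].mean(0)@us
for z in(.041,.035):
    p,m,d=slots(im,o,us,z,(200,230,190,210));print("stand (up 41 or pressed under carrier 35) z",z,len(p),m-sm,d)
o=get_obs();im=camera("wrist")[:,:,::-1].copy();cv2.imwrite("pics/w8.png",im)
print(o["time"],o["ee_pos"],o["wrist_force"])
n7=cv2.imread("pics/w7.png");o7=dict(o);o7["ee_pos"]=[.5389,.2265,.062]
for nm,i,oo in(("w7",n7,o7),("w8",im,o)):
    sc=np.array([.551,.2273])@ut
    for z in(.041,.035):
        p,m,d=slots(i,oo,ut,z,(130,185,225,265));print(nm,z,len(p),m-sc,d)
E
```

```text
stand (up 41 or pressed under carrier 35) z 0.041 4 -0.07440438646835279 0.013486973970864248
stand (up 41 or pressed under carrier 35) z 0.035 4 -0.07560797522111251 0.013789947029228112
15.1167 [0.5399 0.2267 0.062 ] [-12.5338  -2.3819   5.5867]
w7 0.041 4 -0.07485860801253408 0.013619092101750213
w7 0.035 4 -0.07721255707423619 0.01411623882264338
w8 0.041 4 -0.07481537429338392 0.013603120697826434
w8 0.035 4 -0.07720388833599312 0.0140996406634865
```

```bash
python3 - <<'E'
from slot import *
ut=np.array([.9909,.1349]);us=np.array([.9778,-.2096])
o=json.load(open("w5.json"));im=cv2.imread("pics/w5.png");g=cv2.cvtColor(im,cv2.COLOR_BGR2GRAY)
c=np.array([[286.2,71.36],[292,74.75],[297.9,76.76],[303.63,75.65]])
sc=np.array([.551,.2273])@ut
for z in(.041,.0365):
    p=ray("wrist",c,z,o)[:,:2];print("w5 tester up",z,p.mean(0)@ut-sc,abs((p[0]-p[-1])@ut))
o=json.load(open("w1.json"));im=cv2.imread("pics/w1.png")
g=cv2.cvtColor(im,cv2.COLOR_BGR2GRAY)
n,l,s,c=cv2.connectedComponentsWithStats((g<130).astype(np.uint8))
k=[i for i in range(1,n) if 205<c[i,0]<240 and 175<c[i,1]<205 and s[i,4]>20];print(c[k])
if k:
    p=ray("wrist",c[k],.041,o)[:,:2];print("w1 stand up",p.mean(0)@us-.6134,abs((p[0]-p[-1])@us))
E
```

```text
w5 tester up 0.041 -0.07457398125562442 0.013623958682662163
w5 tester up 0.0365 -0.07432258264470348 0.01386033336552592
[[215.0366 190.2683]
 [219.5526 190.7632]
 [224.0759 190.6076]
 [228.5513 190.4231]]
w1 stand up -0.07489950168848769 0.013532988352164333
```

The tester pad's slot spacing (13.6 mm) and offset match the catch-up state, so it looks clicked. I check by easing back gently.

servo_tool([
  [-0.08,-0.01,0,0],
  [-0.16,-0.02,0,0],
  [-0.24,-0.03,0,0],
  [-0.32,-0.04,0,0],
  [-0.32,-0.04,0,0],
])

```text
time: 15.58
ee_pos: [0.5384, 0.2265, 0.062]
tcp_rot: [-180.0, 0.0, 97.8]
wrist_force: [-3.0, -1.4, -3.2]
opening: 0.0109
grasp_force: 51.6
```

The carrier stopped moving back after 1.5 mm and the force fell from 12 N to 3 N, so the tooth holds it. I take off the rest of the load and open.

servo_tool([
  [-0.06,-0.01,-0.02,0],
  [-0.06,-0.01,-0.02,0],
])

```text
time: 15.75
ee_pos: [0.5383, 0.2265, 0.062]
tcp_rot: [180.0, 0.0, 97.8]
wrist_force: [2.0, 0.8, -4.2]
opening: 0.0112
grasp_force: 51.2
```

servo_tool([
  [0,0,0,0],
  [0,0,0,0],
  [0,0,0,0],
  [0,0,0,0],
  [0,0,0,0],
  [0,0,0,0],
], claw=0.62)

```text
time: 16.25
ee_pos: [0.5379, 0.2264, 0.0625]
tcp_rot: [180.0, -0.0, 97.8]
wrist_force: [-0.6, -0.8, 0.1]
opening: 0.0327
grasp_force: 0.0
```

servo_tool([
  [0,0,0.5,0],
  [0,0,2,0],
  [0,0,4,0],
  [0,0,6.5,0],
  [0,0,9,0],
  [0,0,10,0],
  [0,0,10,0],
])

```text
time: 16.83
ee_pos: [0.539, 0.2269, 0.1654]
tcp_rot: [179.7, -0.1, 97.9]
wrist_force: [0.5, 0.2, -0.2]
opening: 0.0325
grasp_force: 0.0
```

```bash
python3 - <<'E'
from slot import *
o=get_obs();im=camera("wrist")[:,:,::-1].copy();cv2.imwrite("pics/w9.png",im)
print(o["time"],o["ee_pos"],o["wrist_force"],o["opening"])
seat=np.array([.5758,.2307]);u=np.array([.9909,.1349]);v=np.array([-.1349,.9909])
g=cv2.cvtColor(im,cv2.COLOR_BGR2GRAY)
n,l,s,c=cv2.connectedComponentsWithStats((g<130).astype(np.uint8))
for i in range(1,n):
    if 12<s[i,4]<300 and 120<c[i,1]<270 and 150<c[i,0]<400:
        print(c[i],s[i,4],*[((r:=ray("wrist",[c[i]],z,o)[0,:2]-seat)@u,r@v) for z in(.0605,.083,.041)])
E
```

```text
16.8333 [0.539  0.2269 0.1654] [ 0.4885  0.2005 -0.2017] 0.03252284611237762
[264.8864 162.4545] 44 (np.float64(-0.04439183555923811), np.float64(0.0375518134006768)) (np.float64(-0.04367428770091467), np.float64(0.040289025484622154)) (np.float64(-0.04501371036978499), np.float64(0.0351795629279242))
[289.5 162.5] 36 (np.float64(-0.02464683912374446), np.float64(0.037549324931258496)) (np.float64(-0.02571801619093228), np.float64(0.040286762448887264)) (np.float64(-0.02371848566551483), np.float64(0.03517687908264694))
[314.3333 162.3611] 36 (np.float64(-0.004715714687885784), np.float64(0.03769459904286955)) (np.float64(-0.007592478258386598), np.float64(0.040418875989650944)) (np.float64(-0.002222519593451859), np.float64(0.03533355902232572))
[211.5    179.0714] 14 (np.float64(-0.08788266696610911), np.float64(0.024012855156362117)) (np.float64(-0.0832252280866439), np.float64(0.027976579088824623)) (np.float64(-0.09191911399497892), np.float64(0.020577627748227932))
[196.2  198.68] 75 (np.float64(-0.101385250386235), np.float64(0.007603731040298109)) (np.float64(-0.0955045949009
[... 1486 characters left out ...]
)
[211.9821 245.9107] 56 (np.float64(-0.0905457234732301), np.float64(-0.034278886586264656)) (np.float64(-0.08564703483877535), np.float64(-0.025034437901729226)) (np.float64(-0.09479125362309085), np.float64(-0.042290742112862004))
[265.5758 247.5758] 33 (np.float64(-0.044336751833369936), np.float64(-0.03580052404853943)) (np.float64(-0.043624194081465256), np.float64(-0.02641822824586167)) (np.float64(-0.04495430188502069), np.float64(-0.043931847077526745))
[288.4242 247.5758] 33 (np.float64(-0.024579830417297208), np.float64(-0.035791355478100945)) (np.float64(-0.025657077890415013), np.float64(-0.026409890268152304)) (np.float64(-0.023646215940595045), np.float64(-0.0439219586600565))
```

With the gripper clear, the bar stays 11.9 mm behind the rail screws (12.0 mm when latched in the stand), and the catch reads up. I hand the job in.

```bash
python3 -c "
from workcell import *
print(job_done())"
```

```text
the job is handed in; nothing more can be done
None
```

The carrier is out of the stand and latched in the tester, where it stayed put after release with the catch reading up. I handed the job in after about 17 s of robot time, with the gripper open and clear.

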